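Set up the paint scale: dish, holder and beaker nested, then tare

ROBOT

A 6-joint arm with a two-finger parallel gripper is mounted at the origin on the work surface. World frame = base frame: x ahead of the robot, y to its left, z up, the work surface at z = 0. Lengths are in m, angles in rad, forces in N, time in s.
With the tool pointing down it reaches from about 0.275 to 0.725 m from the base axis. Payload 15.9 kg.
Tool frame: the origin (TCP) lies at the very end of the fingers, on their centre line; the grasp point (between the pads) lies 19 mm behind it (arm.grasp_offset is the distance from the TCP to the grasp point, in m); z points along the fingers, y is the line along which they close (so a half turn about z gives the same grasp; the last joint's range is limited). The gripper opens to 85 mm and grips with 20 to 120 N. Pads are 22 mm wide; open, the fingers measure 114 mm over their backs; the gripper's body (76 mm by 85 mm) begins 54 mm behind the grasp point. The pads swing forward as they close: fully open they stand 13 mm farther back than shut.
Start: joints at [1.143, 0.213, -0.034, 1.323, 0, 1.571], TCP at [0.207, 0.455, 0.231] pointing down, gripper open.
Joint ranges: [-2.98, 2.98], [-0.74, 1.72], [-1.14, 1.35], [-2.1, 2.04], [-1.57, 1.44], [-3.14, 3.14]. Speed limits (rad/s): [1.89, 1.89, 2.39, 2.57, 3.14, 3.14].

INTERFACE

Orientations are given as a rotation vector (axis times angle).
In Python, from bench import arm gives the robot as it stands. The module is installed in compiled form; this text tells all that it offers.
- The arm moves only by the tool arm_command, never from a script. Its argument "commands" is a list of rows, each a list of 7 numbers: the turn, a rotation vector about the tool's x, y, z scaled (see below), then the shift along the tool's x, y, z scaled (see below), then the finger opening in mm, from 0 to 85.4. A call has exactly 10 rows; each row shifts and turns the commanded pose from where the row before left it, along the tool's axes as they then stand; what a row does not reach is not made up. The controller multiplies each number of a shift by 30 mm and each number of a turn by 4 degrees. A row lasts 1/12 s, in which the tool goes at most 41.7 mm and 7.16 degrees, less where a joint would pass 70% of its speed; a pose out of reach is approached as far as the arm can. A call with a number of a shift or a turn outside -1 to 1 is refused whole. A call with a gripper value outside its range is refused whole. The fingers move at their own pace and stop on an object; the grip force is fixed at half the most. Time passes only in rows, so rows that do not move let the fingers close, or fill a call up. It gives the time, the measured TCP pose, the force, the opening and the grip force at its end, in the units of the state.
- arm.state(): the state, without advancing time (a new reading comes with each control period).
- arm.get_image(name): name is "side" or "top" or "wrist"; returns a dict with "img" (400x640x3 uint8, blue, green, red), "mtx" (3x3 intrinsics, pixels), "dist_coeffs" ([k1, k2, p1, p2, k3] as OpenCV has them; the pictures are not rectified), "rvec" (rotation vector, rad) and "tvec" (3), from world to camera coordinates, as OpenCV has them. Camera axes: x right, y down, z forward; pixel columns grow to the right and rows downward; lengths in m; the calibration is good to about 2 mm. A picture is of the moment at which its call begins. There is no depth.
- arm.job_done(): hands the job in; it is judged then, once.
The state is a dict: "time_s": time; "q": joint angles; "joint_vel": joint speeds; "effort": joint torques, N m; "ee_pos": TCP position; "tcp_rot": TCP orientation; "contact_force": force on the tool from outside, world axes, zero at the start; "torque": the same for the moment, N m; "finger_gap": finger opening in m; "grasp_force": force on a finger pad.
Only numpy, scipy, OpenCV 4.12 (cv2) and the standard library are available. Lean on these libraries where they do the work, as an engineer would, in place of code of your own. Each camera call takes 0.05 s, during which the arm holds its last target. There are 200 camera calls.

TASK

Get the mixing scale ready for the next touch-up mix: stand the steel cup holder flat in the drip dish on the scale's plate, let go of it, then stand the tall beaker fully down inside the holder, and finally zero the scale by pressing its middle key (tare) gently until it registers. Set the cups down rather than dropping them, keep the dish on the plate, do not press the keys on either side, and leave the other things on the bench where they are.

Things in the scene. Friction and masses are not known exactly. Their poses are not given: they have to be found in the camera images.
- rack: Grey metal cup rack, fixed. Origin: on the bench, 25 mm on the +x side of the middle of its 160 x 220 mm foot plate, z up. Two V cradles at y = +65 and -65 mm; either cup may lie in either. A lying cup leans 38.7 deg from upright, mouth up and away from the robot: axis (0.625, 0, 0.781) in the rack's frame. The cradle covers only a cup's lowest 28 mm, from below; the rest is free.
- rack_handle (a point): Middle of the rack's carrying handle: a fixed steel bar, 10 mm thick, level along the rack's y for 196 mm, 185 mm above the bench, 62 mm on the -x (robot's) side of the rack's origin, on posts. It passes over the cups' lower ends, in the way of a gripper coming straight down on the holder; nothing is above the cups on their mouths' side.
- holder: Steel cup holder: straight round pot, outer diameter 66, inner 58, wall 4, overall height 70, floor 11.5 mm thick, 0.2 to 0.4 kg. Origin on its axis at the INNER floor (11.5 mm above its underside, 58.5 mm below its rim); z along its axis to the mouth. Starts leaning in one cradle of the rack.
- beaker: White plastic mixing beaker, straight and round, taller and slimmer than the holder: outer diameter 50, wall 3, height 115 mm, about 0.06 kg. Origin: centre of its underside; z along its axis to the mouth. Starts leaning in the other cradle. Standing in the holder it rises 56 mm above the holder's rim.
- dish: Shallow round steel drip dish, outer diameter 124 mm at the rim and 96 mm at the foot, 22 mm high, floor 4 mm thick (flat inside, about 90 mm across), 0.22 kg, loose on the scale's plate. Origin at the centre of its underside; z up.
- scale: Grey mixing scale, fixed, 180 mm wide (y). Origin on the bench below its middle; z up. Its round steel plate (150 mm across, top 66 mm above the bench) is centred 75 mm towards +x. The keypad on the robot's side slopes down to the robot at 20 deg: outward normal (-0.342, 0, 0.940) in the scale's frame; three equal grey keys in a row along y, display above them.
- plate_centre (a point): Centre of the top of the scale's round plate; z up.
- key_tare_top (a point): Centre of the top face of the middle (tare) key, 22 x 24 mm, standing 2.5 mm proud of the keypad; z is the outward normal of the keypad.
- key_tare (a joint): Travel of the middle (tare) key into the keypad, m: 0 free, 0.0012 fully in. A stiff spring of 5 N per mm: it registers at 0.7 mm, about 3.5 N, and bottoms at 6 N. Springs back when released.
- key_left (a joint): Travel of the key 55 mm to the +y side (scale frame) of the middle key; same make. Not to be pressed.
- key_right (a joint): Travel of the key 55 mm to the -y side of the middle key; same make. Not to be pressed.
- tape_roll: Bystander: roll of masking tape lying flat, 100 mm across, 36 mm high, beyond the rack and scale. Origin: centre of the underside.
- screwdriver: Bystander: screwdriver lying on the bench between rack and scale, nearer the robot, roughly along x.
- paint_tin: Bystander: closed round steel paint tin, 80 mm across, 80 mm high, standing beside the robot. Origin: centre of the underside.
Mind the look-alikes: they are no part of the job. Leave any orange look-alike of the holder alone. Leave any purple look-alike of the beaker alone.

How it is judged:
By the outcome, as a careful person would: the job done as asked, in the order asked, and still so for the second after the job is handed in, with the robot touching nothing.
It also fails if it takes over 67 s, if anything falls off the work surface, if the arm or the gripper's body presses on something with over 40 N, if the wrist force passes 120 N, or if a joint passes its speed limit or range.

## Working session

There is one attempt and no reset: what is moved stays moved. The work goes in short steps, Python scripts to look and compute and a tool call to move; the robot and the scene stay as the last step left them, time stands still between calls to the robot, and variables do not carry over. Pictures are saved under pics/ and viewed, at most 10 in all, crops included, and the job is handed in when it is done.

Besides the shell and the picture viewer there is one more tool, called after ">>>" by a JSON object that holds its "fn" and its "kwargs", one argument or row to a line. arm_command: Moves the arm, as the interface text tells. Its arguments: {"type":"object","properties":{"commands":{"type":"array"}},"required":["commands"]}

```bash
mkdir -p pics; cat > h.py <<'E'
import numpy as np, cv2, pickle
from scipy.spatial.transform import Rotation as R
def snap(arm,n,f):
    d=arm.get_image(n); pickle.dump(d,open(f'{f}.pkl','wb')); cv2.imwrite(f'pics/{f}.png',d['img']); return d
def load(f): return pickle.load(open(f'{f}.pkl','rb'))
def ray(d,p):
    u=cv2.undistortPoints(np.array([[p]],float),np.array(d['mtx']),np.array(d['dist_coeffs']))[0,0]
    Rm=cv2.Rodrigues(np.array(d['rvec'],float))[0]; t=np.array(d['tvec'],float).ravel()
    v=Rm.T@np.array([u[0],u[1],1]); return -Rm.T@t, v/np.linalg.norm(v)
def onz(d,p,z):
    c,v=ray(d,p); return c+v*(z-c[2])/v[2]
def tri(d1,p1,d2,p2):
    c1,v1=ray(d1,p1);c2,v2=ray(d2,p2)
    s=np.linalg.lstsq(np.stack([v1,-v2],1),c2-c1,rcond=None)[0]
    a,b=c1+s[0]*v1,c2+s[1]*v2; return (a+b)/2,np.linalg.norm(a-b)
def proj(d,P):
    return cv2.projectPoints(np.array(P,float).reshape(-1,3),np.array(d['rvec'],float),np.array(d['tvec'],float),np.array(d['mtx']),np.array(d['dist_coeffs']))[0][:,0]
E
python3 - <<'E'
from bench import arm
from h import *
s=arm.state();print(s)
for n in('top','side'):
    d=snap(arm,n,n+'0'); print(n,ray(d,(320,200)))
E
```

```text
{'time_s': 0.0, 'q': array([ 1.14300787e+00,  2.13355437e-01, -3.50524292e-02,  1.32353033e+00,
        7.55932934e-07,  1.57078935e+00]), 'joint_vel': array([-9.44615055e-04, -6.67681815e-06,  6.59280439e-04,  8.51603792e-04,
        9.65714684e-05,  1.71896251e-04]), 'effort': array([-5.32775593e-03, -6.86160493e+01,  4.87116480e+01,  1.75429147e-02,
       -2.33472647e-04,  6.60293665e-06]), 'ee_pos': array([0.2072835 , 0.45462247, 0.23081918]), 'tcp_rot': array([-6.66793984e-01, -3.06976539e+00,  1.75238702e-03]), 'contact_force': array([ 0.06959674, -0.85358418, -0.50949   ]), 'torque': array([ 0.01594233,  0.06303261, -0.05299767]), 'grasp_force': 0.0, 'finger_gap': 0.08527726711253146}
top (array([0.32714497, 0.03566074, 1.17157642]), array([ 0.17752726, -0.00727933, -0.98408896]))
side (array([-0.06105638, -0.83617082,  0.94089086]), array([ 0.43668552,  0.66224487, -0.60888216]))
```

View pics/top0.png

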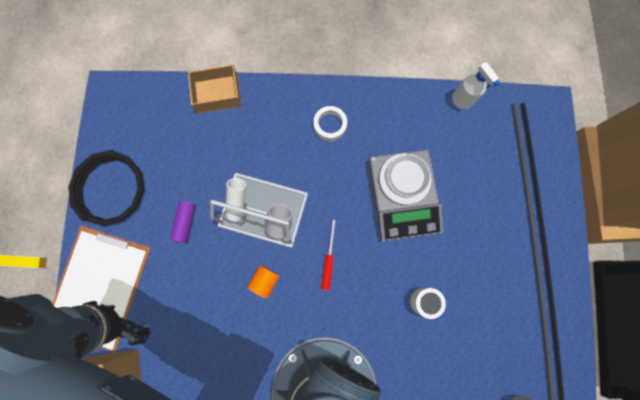

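View pics/side0.png

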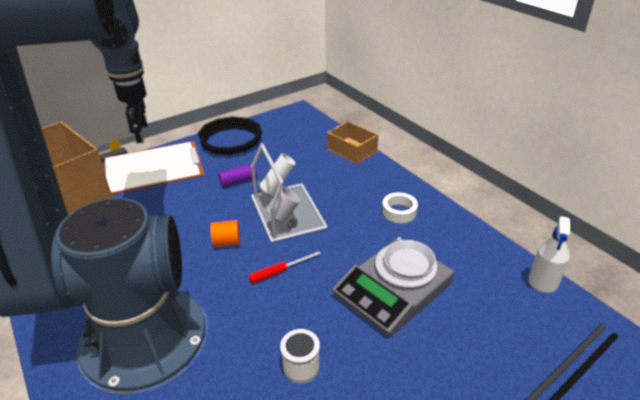

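Top view: the rack is at (258,208) with the white beaker at (235,200) and the steel holder at (279,222). The scale is at (406,195) with the dish at (406,178). The look-alikes are the orange pot lying at (264,282) and the purple beaker at (183,222). The wanted cups are the grey/white pair in the rack, which I'll confirm in an enlarged crop.

```bash
python3 - <<'E'
from h import *
t=load('top0');s=load('side0')
def c(d,x,y,w=100,h=75):
    return cv2.resize(d['img'][y:y+h,x:x+w],(400,300),interpolation=cv2.INTER_CUBIC)
a=np.vstack([np.hstack([c(t,208,170),c(t,360,148,128,96)]),np.hstack([c(s,236,140,136,102),c(s,326,235,136,102)])])
cv2.imwrite('pics/crop0.png',a)
E
```

```text
(no output)
```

View pics/crop0.png

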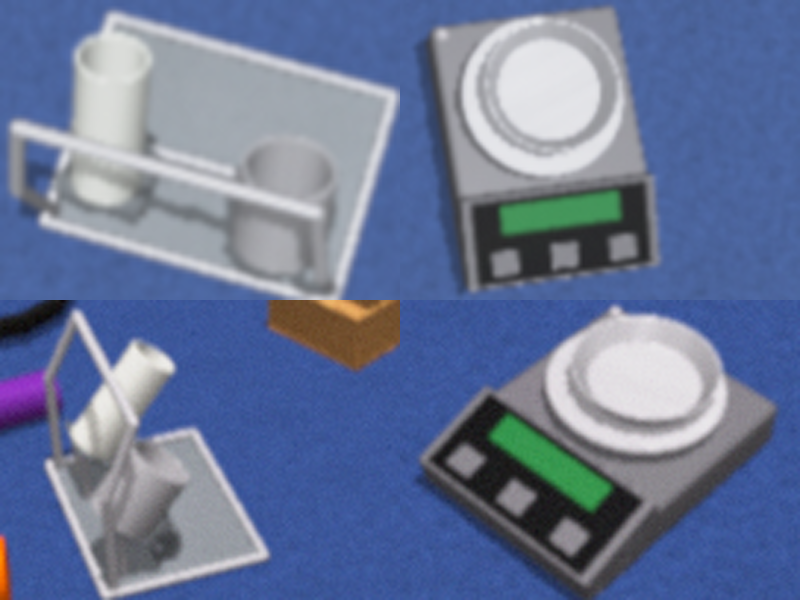

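The crop confirms it: the white beaker is in the +y (left) cradle and the grey steel holder is in the right cradle. The dish is on the plate, slightly off-centre. The keys run left to right in the lower row.

```bash
python3 - <<'E'
from h import *
np.set_printoptions(precision=4,suppress=True)
t=load('top0');s=load('side0')
T=lambda x,y:(208+x/4,170+y/4); T2=lambda x,y:(360+(x-400)/3.125,148+y/3.125)
S=lambda x,y:(236+x/2.941,140+(y-300)/2.941); S2=lambda x,y:(326+(x-400)/2.941,235+(y-300)/2.941)
C=np.array([onz(t,T(*p),.004) for p in [(112,15),(397,93),(340,297),(42,222)]])
print('foot',C,'c',C.mean(0),[np.linalg.norm(C[i]-C[i-1]) for i in range(4)])
ex=C[0]+C[1]-C[2]-C[3]; yaw=np.arctan2(ex[1],ex[0]); ey=C[0]+C[3]-C[1]-C[2]; y2=np.arctan2(-ey[0],ey[1]);print('yaw',yaw,y2)
C2=np.array([onz(s,S(*p),.004) for p in [(195,432),(267,556),(108,597),(48,465)]]);print('side foot',C2,C2.mean(0))
H=[onz(t,T(*p),.185) for p in [(17,125),(322,212)]];print('handle',H,np.mean(H,0),np.linalg.norm(H[0]-H[1]))
print('holder mouth',tri(t,T(291,167),s,S(157,468)))
print('beaker mouth',tri(t,T(113,55),s,S(155,358)))
K=[tri(t,T2(*a),s,S2(*b)) for a,b in [((506,263),(466,461)),((565,255),(516,497)),((623,247),(570,537))]]
print('keys',K); d=K[0][0]-K[2][0];print('yaw scale',np.arctan2(-d[0],d[1]),np.linalg.norm(d))
print('dish rim',tri(t,T2(547,89),s,S2(645,371)), onz(t,T2(547,89),.088))
print('plate',onz(t,T2(542,97),.066),onz(s,S2(636,384),.066))
E
```

```text
foot [[0.6102 0.2821 0.004 ]
 [0.557  0.0656 0.004 ]
 [0.4047 0.1018 0.004 ]
 [0.4524 0.323  0.004 ]] c [0.506  0.1931 0.004 ] [np.float64(0.16300820338933822), np.float64(0.2229883736507905), np.float64(0.15660662178770487), np.float64(0.22633227765334832)]
yaw -0.24364802704317237 -0.22640910667893663
side foot [[0.6092 0.2806 0.004 ]
 [0.5557 0.0669 0.004 ]
 [0.4    0.1045 0.004 ]
 [0.4513 0.3202 0.004 ]] [0.504 0.193 0.004]
handle [array([0.4935, 0.2989, 0.185 ]), array([0.4448, 0.1048, 0.185 ])] [0.4691 0.2019 0.185 ] 0.20014167972851868
holder mouth (array([0.4816, 0.1341, 0.1027]), np.float64(0.006166129810327903))
beaker mouth (array([0.5502, 0.2518, 0.1365]), np.float64(0.0011339005436239306))
keys [(array([ 0.4442, -0.1858,  0.0398]), np.float64(0.0010060556856214791)), (array([ 0.4528, -0.2399,  0.0415]), np.float64(0.0009083785757726471)), (array([ 0.462 , -0.2944,  0.0406]), np.float64(8.659268900629213e-05))]
yaw scale 0.16300703348137352 0.11006602030319078
dish rim (array([ 0.6011, -0.218 ,  0.0777]), np.float64(0.0030294304554586084)) [ 0.5972 -0.2148  0.088 ]
plate [ 0.5949 -0.2151  0.066 ] [ 0.5952 -0.2172  0.066 ]
```

```bash
cat >> h.py <<'E'
np.set_printoptions(precision=3,suppress=True)
RY=-.237; RO=np.array([.5293,.1872,0]); SY=.166
rx=np.array([np.cos(RY),np.sin(RY),0]); ry=np.array([-np.sin(RY),np.cos(RY),0]); az=np.array([0,0,1.])
AX=.625*rx+.781*az
def frame(z,y):
    z=z/np.linalg.norm(z); y=y-z*(y@z); y/=np.linalg.norm(y); return np.stack([np.cross(y,z),y,z],1)
RT=frame(-AX,ry)
def down(yaw): return frame(np.array([0,0,-1.]),np.array([-np.sin(yaw),np.cos(yaw),0]))
def to(p0,R0,p,Rt):
    "prints turn total (tool, /4deg) and shift total /30mm in start frame and in final frame"
    d=np.array(p)-p0
    print('turn',R.from_matrix(R0.T@Rt).as_rotvec()/np.radians(4),'shift before',R0.T@d/.03,'after',Rt.T@d/.03)
def cur(arm):
    s=arm.state(); p=np.array(s['ee_pos']);Rm=R.from_rotvec(s['tcp_rot']).as_matrix()
    print('t',s['time_s'],'p',p,'q',s['q'],'F',s['contact_force'],'gap',s['finger_gap'],'gf',s['grasp_force']); return p,Rm
E
python3 - <<'E'
from bench import arm
from h import *
p,R0=cur(arm); print(R0)
w=[.53,.12,.22]; to(p,R0,w,RT)
m=RO-.065*ry-.034*rx+.103*az; print(m)
to(np.array(w),RT,m+.07*AX,RT)
E
```

```text
t 0.1 p [0.207 0.455 0.231] q [ 1.143  0.213 -0.035  1.323 -0.     1.571] F [ 0.831  0.031 -0.09 ] gap 0.08543908441322064 gf 0.0
[[-0.91   0.415 -0.   ]
 [ 0.415  0.91  -0.001]
 [-0.    -0.001 -1.   ]]
turn [ 0.908  9.636 -2.633] shift before [-14.415  -5.688   0.368] after [-10.435  -8.318  -7.887]
[0.481 0.132 0.103]
turn [0. 0. 0.] shift before [-1.124  0.005  1.762] after [-1.124  0.005  1.762]
```

>>> {"fn": "arm_command", "kwargs": {
  "commands": [
    [0,0,0,-0.9,-0.36,-0.1,85],
    [0,0,0,-0.9,-0.36,-0.1,85],
    [0,0,0,-0.9,-0.36,-0.1,85],
    [0,0,0,-0.9,-0.36,-0.1,85],
    [0,0,0,-0.9,-0.36,-0.1,85],
    [0,0,0,-0.9,-0.36,-0.1,85],
    [0,0,0,-0.9,-0.36,-0.1,85],
    [0,0,0,-0.9,-0.36,-0.1,85],
    [0,0,0,-0.9,-0.36,-0.1,85],
    [0,0,0,-0.9,-0.36,-0.1,85]
  ]
}}

```text
time_s: 0.93
ee_pos: [0.4089, 0.2434, 0.2613]
tcp_rot: [-0.667, -3.07, 0.0]
contact_force: [0.6, 0.5, -0.5]
finger_gap: 0.0852
grasp_force: 0.0
```

>>> {"fn": "arm_command", "kwargs": {
  "commands": [
    [0,0,0,-0.9,-0.35,0,85],
    [0,0,0,-0.9,-0.35,0,85],
    [0,0,0,-0.9,-0.35,0,85],
    [0,0,0,-0.9,-0.35,0,85],
    [0,0,0,-0.9,-0.35,0,85],
    [0,0,0,-0.9,-0.35,0,85],
    [0.09,0.96,-0.26,0,0,0,85],
    [0.09,0.96,-0.26,0,0,0,85],
    [0.09,0.96,-0.26,0,0,0,85],
    [0.09,0.96,-0.26,0,0,0,85]
  ]
}}

```text
time_s: 1.77
ee_pos: [0.5295, 0.1199, 0.2614]
tcp_rot: [-0.506, -2.826, -0.048]
contact_force: [1.5, 0.5, 0.4]
finger_gap: 0.0849
grasp_force: 0.0
```

>>> {"fn": "arm_command", "kwargs": {
  "commands": [
    [0.09,0.96,-0.26,0,0,0,85],
    [0.09,0.96,-0.26,0,0,0,85],
    [0.09,0.96,-0.26,0,0,0,85],
    [0.09,0.96,-0.26,0,0,0,85],
    [0.09,0.96,-0.26,0,0,0,85],
    [0.09,0.96,-0.26,0,0,0,85],
    [0,0,0,0,0,0,85],
    [0,0,0,0,0,0,85],
    [0,0,0,0,0,0,85],
    [0,0,0,0,0,0,85]
  ]
}}

```text
time_s: 2.6
ee_pos: [0.4928, 0.1203, 0.2248]
tcp_rot: [-0.309, -2.508, -0.124]
contact_force: [-0.7, 0.6, 0.6]
finger_gap: 0.0848
grasp_force: 0.0
```

```bash
python3 - <<'E'
from bench import arm
from h import *
m=RO-.065*ry-.034*rx+.103*az
d=snap(arm,'wrist','w1'); print(proj(d,[m,m-.03*AX]))
p,R0=cur(arm); to(p,R0,m+.07*AX,RT)
E
```

```text
[[328.42  267.323]
 [327.074 249.453]]
t 2.65 p [0.493 0.12  0.225] q [0.105 0.809 0.69  2.036 0.218 0.284] F [-0.152 -0.247 -0.506] gap 0.08495901825294469 gf 0.0
turn [0.334 0.806 0.002] shift before [-2.099  0.258  1.256] after [-2.166  0.286  1.13 ]
```

View pics/w1.png

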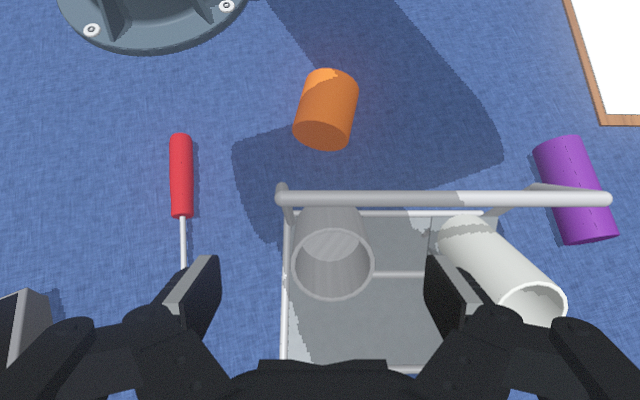

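Wrist view: the steel holder's mouth is centred near (333,264), with the handle bar above it at row 198 and the white beaker at the right with its mouth at (532,300). The orange pot at (327,108) and the purple beaker at (575,190) are outside the rack. Joint 4 is at its limit, so I'll go lower first and then finish the tilt.

```bash
python3 - <<'E'
from bench import arm
from h import *
t=load('top0');s=load('side0');w=load('w1')
print(tri(t,(280.75,211.75),w,(333,264)),tri(s,(289.4,197),w,(333,264)), tri(t,(236.25,183.75),w,(532,302)))
p,R0=cur(arm)
m=np.array([.482,.134,.103]); to(p,R0,m+.07*AX,R0)
E
```

```text
(array([0.482, 0.133, 0.121]), np.float64(0.00356743216906493)) (array([0.479, 0.136, 0.102]), np.float64(0.00020549926374924122)) (array([0.542, 0.245, 0.164]), np.float64(0.0053561771594096575))
t 2.65 p [0.493 0.12  0.225] q [0.105 0.809 0.69  2.036 0.218 0.284] F [-0.152 -0.247 -0.506] gap 0.08495901825294469 gf 0.0
turn [0. 0. 0.] shift before [-2.113  0.331  1.248] after [-2.113  0.331  1.248]
```

>>> {"fn": "arm_command", "kwargs": {
  "commands": [
    [0,0,0,-0.42,0.07,0.25,85],
    [0,0,0,-0.42,0.07,0.25,85],
    [0,0,0,-0.42,0.07,0.25,85],
    [0,0,0,-0.42,0.06,0.25,85],
    [0,0,0,-0.42,0.06,0.25,85],
    [0.17,0.4,0,0,0,0,85],
    [0.16,0.4,0,0,0,0,85],
    [0,0,0,0,0,0,85],
    [0,0,0,0,0,0,85],
    [0,0,0,0,0,0,85]
  ]
}}

```text
time_s: 3.48
ee_pos: [0.5203, 0.1235, 0.1544]
tcp_rot: [-0.293, -2.453, -0.104]
contact_force: [0.1, -0.4, 1.2]
finger_gap: 0.0853
grasp_force: 0.0
```

```bash
python3 - <<'E'
from bench import arm
from h import *
m=np.array([.481,.135,.103])
d=snap(arm,'wrist','w2'); print(proj(d,[m,m-.03*AX]))
p,R0=cur(arm); to(p,R0,m-.03*AX,RT)
E
```

```text
[[323.492 215.46 ]
 [323.313 201.588]]
t 3.5333 p [0.52  0.123 0.155] q [0.108 0.971 0.792 2.036 0.214 0.274] F [-0.553 -0.683  0.128] gap 0.08462875600434006 gf 0.0
turn [ 0.02   0.016 -0.005] shift before [-0.01   0.061  3.201] after [-0.014  0.065  3.201]
```

View pics/w2.png

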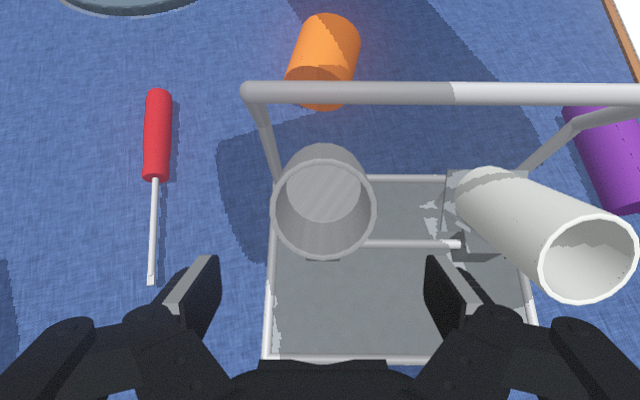

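Mouth centre is at (323,208), about 7 px above the prediction, so I shift about 4 mm along tool x and then descend along the cup's axis.

>>> {"fn": "arm_command", "kwargs": {
  "commands": [
    [0,0,0,0.13,0.03,0.4,85],
    [0,0,0,0,0.02,0.4,85],
    [0,0,0,0,0,0.4,85],
    [0,0,0,0,0,0.4,85],
    [0,0,0,0,0,0.4,85],
    [0,0,0,0,0,0.4,85],
    [0,0,0,0,0,0.4,85],
    [0,0,0,0,0,0.4,85],
    [0,0,0,0,0,0.3,85],
    [0,0,0,0,0,0,85]
  ]
}}

```text
time_s: 4.37
ee_pos: [0.4529, 0.1413, 0.0748]
tcp_rot: [-0.293, -2.452, -0.103]
contact_force: [0.7, 0.3, -0.1]
finger_gap: 0.0845
grasp_force: 0.0
```

>>> {"fn": "arm_command", "kwargs": {
  "commands": [
    [0,0,0,0,0,0,60],
    [0,0,0,0,0,0,55],
    [0,0,0,0,0,0,55],
    [0,0,0,0,0,0,55],
    [0,0,0,0,0,0,55],
    [0,0,0,0,0,0,55],
    [0,0,0,0,0,0,55],
    [0,0,0,0,0,0,55],
    [0,0,0,0,0,0,55],
    [0,0,0,0,0,0,55]
  ]
}}

```text
time_s: 5.2
ee_pos: [0.4548, 0.141, 0.076]
tcp_rot: [-0.293, -2.454, -0.104]
contact_force: [-0.0, -3.3, 8.5]
finger_gap: 0.0659
grasp_force: 66.2
```

>>> {"fn": "arm_command", "kwargs": {
  "commands": [
    [0,0,0,0,0,-0.2,55],
    [0,0,0,0,0,-0.4,55],
    [0,0,0,0,0,-0.5,55],
    [0,0,0,0,0,-0.5,55],
    [0,0,0,0,0,-0.5,55],
    [0,0,0,0,0,-0.5,55],
    [0,0,0,0,0,-0.5,55],
    [0,0,0,0,0,-0.5,55],
    [0,0,0,0,0,-0.4,55],
    [0,0,0,0,0,0,55]
  ]
}}

```text
time_s: 6.03
ee_pos: [0.5199, 0.1229, 0.164]
tcp_rot: [-0.296, -2.464, -0.108]
contact_force: [0.2, 0.3, -3.1]
finger_gap: 0.0659
grasp_force: 69.0
```

```bash
python3 - <<'E'
from bench import arm
from h import *
p,R0=cur(arm); to(p,R0,[.597,-.215,.20],down(SY)); 
q=p+[.0,-.12,.06]; to(p,R0,q,down(SY)); to(q,down(SY),[.597,-.215,.20],down(SY))
E
```

```text
t 6.0333 p [0.52  0.123 0.164] q [0.106 0.953 0.787 2.037 0.214 0.275] F [ 0.213  0.332 -3.134] gap 0.06587063304423754 gf 69.02709737420082
turn [ 1.991 -9.344 -5.593] shift before [ -3.322 -10.318  -4.171] after [ -0.675 -11.532  -1.199]
turn [ 1.991 -9.344 -5.593] shift before [ 0.488 -3.876 -2.178] after [ 0.661 -3.945 -2.   ]
turn [0. 0. 0.] shift before [-1.336 -7.587  0.801] after [-1.336 -7.587  0.801]
```

>>> {"fn": "arm_command", "kwargs": {
  "commands": [
    [0,0,0,0.1,-0.78,-0.44,55],
    [0,0,0,0.1,-0.78,-0.44,55],
    [0,0,0,0.1,-0.78,-0.44,55],
    [0,0,0,0.1,-0.78,-0.44,55],
    [0,0,0,0.1,-0.78,-0.44,55],
    [0.166,-0.779,-0.466,0,0,0,55],
    [0.166,-0.779,-0.466,0,0,0,55],
    [0.166,-0.779,-0.466,0,0,0,55],
    [0.166,-0.779,-0.466,0,0,0,55],
    [0.166,-0.779,-0.466,0,0,0,55]
  ]
}}

```text
time_s: 6.87
ee_pos: [0.4938, 0.0043, 0.2042]
tcp_rot: [-0.093, -2.783, -0.07]
contact_force: [0.7, 0.8, -3.4]
finger_gap: 0.066
grasp_force: 69.1
```

>>> {"fn": "arm_command", "kwargs": {
  "commands": [
    [0.166,-0.779,-0.466,0,0,0,55],
    [0.166,-0.779,-0.466,0,0,0,55],
    [0.166,-0.779,-0.466,0,0,0,55],
    [0.166,-0.779,-0.466,0,0,0,55],
    [0.166,-0.779,-0.466,0,0,0,55],
    [0.166,-0.779,-0.466,0,0,0,55],
    [0.166,-0.779,-0.466,0,0,0,55],
    [0,0,0,-0.2,-0.8,0.1,55],
    [0,0,0,-0.2,-0.8,0.1,55],
    [0,0,0,-0.2,-0.8,0.1,55]
  ]
}}

```text
time_s: 7.7
ee_pos: [0.523, -0.0642, 0.1958]
tcp_rot: [-0.253, 3.105, -0.004]
contact_force: [0.2, -0.4, -3.4]
finger_gap: 0.0658
grasp_force: 69.2
```

>>> {"fn": "arm_command", "kwargs": {
  "commands": [
    [0,0,0,-0.15,-0.8,0.1,55],
    [0,0,0,-0.15,-0.8,0.1,55],
    [0,0,0,-0.15,-0.8,0.1,55],
    [0,0,0,-0.15,-0.8,0.1,55],
    [0,0,0,-0.1,-0.8,0.1,55],
    [0,0,0,0,-0.8,0,55],
    [0,0,0,0,-0.4,0,55],
    [0,0,0,0,0,0,55],
    [0,0,0,0,0,0,55],
    [0,0,0,0,0,0,55]
  ]
}}

```text
time_s: 8.53
ee_pos: [0.5704, -0.2135, 0.1823]
tcp_rot: [-0.252, 3.104, -0.004]
contact_force: [-0.3, 0.5, -5.5]
finger_gap: 0.0659
grasp_force: 69.2
```

```bash
python3 - <<'E'
from bench import arm
from h import *
p,R0=cur(arm); to(p,R0,[.597,-.215,.20],down(SY)); print(R0[:,2])
a=snap(arm,'top','t2')['img'][130:260,340:480]; b=snap(arm,'side','s2')['img'][170:340,320:470]
cv2.imwrite('pics/c2.png',np.hstack([cv2.resize(a,(400,371),interpolation=2),cv2.resize(b,(327,371),interpolation=2)]))
E
```

```text
t 8.5333 p [ 0.57  -0.214  0.182] q [-0.363  0.428  0.14   1.257  0.009 -0.525] F [-0.316  0.474 -5.527] gap 0.0658905934091566 gf 69.18485216796398
turn [-0.067  0.385 -0.06 ] shift before [-0.881 -0.194 -0.567] after [-0.865 -0.195 -0.591]
[ 0.027 -0.    -1.   ]
```

View pics/c2.png

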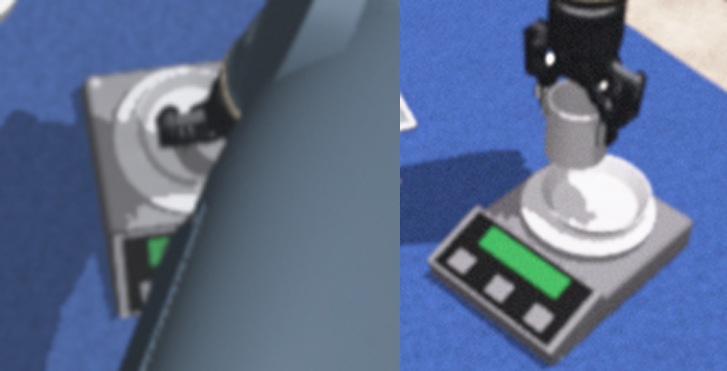

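The holder hangs level in the grip above the dish (side view). I correct the 1.5° tilt, centre it and lower.

>>> {"fn": "arm_command", "kwargs": {
  "commands": [
    [-0.03,0.2,-0.03,-0.3,-0.07,0,55],
    [-0.03,0.185,-0.03,-0.3,-0.06,0,55],
    [0,0,0,-0.27,-0.06,0,55],
    [0,0,0,0,0,0.4,55],
    [0,0,0,0,0,0.5,55],
    [0,0,0,0,0,0.5,55],
    [0,0,0,0,0,0.5,55],
    [0,0,0,0,0,0.2,55],
    [0,0,0,0,0,0.1,55],
    [0,0,0,0,0,0,55]
  ]
}}

```text
time_s: 9.47
ee_pos: [0.5978, -0.2155, 0.1167]
tcp_rot: [-0.261, 3.13, -0.002]
contact_force: [-0.3, 0.9, -3.3]
finger_gap: 0.0663
grasp_force: 69.2
```

>>> {"fn": "arm_command", "kwargs": {
  "commands": [
    [0,0,0,0,0,0.03,55],
    [0,0,0,0,0,0.03,55],
    [0,0,0,0,0,0.03,55],
    [0,0,0,0,0,0.03,55],
    [0,0,0,0,0,0.03,55],
    [0,0,0,0,0,0.03,55],
    [0,0,0,0,0,0.03,55],
    [0,0,0,0,0,0.03,55],
    [0,0,0,0,0,0,55],
    [0,0,0,0,0,0,55]
  ]
}}

```text
time_s: 10.3
ee_pos: [0.598, -0.2161, 0.1095]
tcp_rot: [-0.26, 3.13, -0.002]
contact_force: [0.6, -0.5, -2.7]
finger_gap: 0.0655
grasp_force: 69.2
```

>>> {"fn": "arm_command", "kwargs": {
  "commands": [
    [0,0,0,0,0,0.02,55],
    [0,0,0,0,0,0.02,55],
    [0,0,0,0,0,0.02,55],
    [0,0,0,0,0,0.02,55],
    [0,0,0,0,0,0.02,55],
    [0,0,0,0,0,0.02,55],
    [0,0,0,0,0,0.02,55],
    [0,0,0,0,0,0.02,55],
    [0,0,0,0,0,0,55],
    [0,0,0,0,0,0,55]
  ]
}}

```text
time_s: 11.13
ee_pos: [0.598, -0.2161, 0.1048]
tcp_rot: [-0.26, 3.13, -0.002]
contact_force: [-0.5, -0.2, -4.0]
finger_gap: 0.0658
grasp_force: 69.2
```

>>> {"fn": "arm_command", "kwargs": {
  "commands": [
    [0,0,0,0,0,0.02,55],
    [0,0,0,0,0,0.02,55],
    [0,0,0,0,0,0.02,55],
    [0,0,0,0,0,0.01,55],
    [0,0,0,0,0,0.01,55],
    [0,0,0,0,0,0,55],
    [0,0,0,0,0,0,55],
    [0,0,0,0,0,0,55],
    [0,0,0,0,0,0,55],
    [0,0,0,0,0,0,55]
  ]
}}

```text
time_s: 11.97
ee_pos: [0.5981, -0.2161, 0.1024]
tcp_rot: [-0.26, 3.13, -0.002]
contact_force: [0.3, 0.4, -4.5]
finger_gap: 0.0659
grasp_force: 69.2
```

>>> {"fn": "arm_command", "kwargs": {
  "commands": [
    [0,0,0,0,0,0.02,55],
    [0,0,0,0,0,0.02,55],
    [0,0,0,0,0,0.02,55],
    [0,0,0,0,0,0.01,55],
    [0,0,0,0,0,0.01,55],
    [0,0,0,0,0,0,55],
    [0,0,0,0,0,0,55],
    [0,0,0,0,0,0,55],
    [0,0,0,0,0,0,55],
    [0,0,0,0,0,0,55]
  ]
}}

```text
time_s: 12.8
ee_pos: [0.5981, -0.2161, 0.1]
tcp_rot: [-0.26, 3.13, -0.002]
contact_force: [0.3, -0.8, -4.0]
finger_gap: 0.0659
grasp_force: 69.2
```

```bash
python3 - <<'E'
from bench import arm
from h import *
cur(arm)
a=snap(arm,'wrist','w3')['img']; b=snap(arm,'side','s3')['img'][190:330,350:460]
cv2.imwrite('pics/c3.png',np.hstack([cv2.resize(a,(480,300)),cv2.resize(b,(236,300),interpolation=2)]))
E
```

```text
t 12.8 p [ 0.598 -0.216  0.1  ] q [-0.346  0.542  0.109  1.136 -0.001 -0.512] F [ 0.296 -0.813 -4.026] gap 0.06593441538304298 gf 69.17875751852989
```

View pics/c3.png

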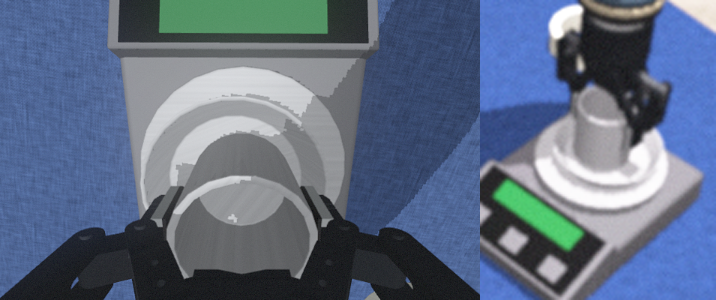

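Holder is over the dish floor, centred at about column 241 of the crop, and not touching yet. Continue lowering.

>>> {"fn": "arm_command", "kwargs": {
  "commands": [
    [0,0,0,0,0,0.02,55],
    [0,0,0,0,0,0.02,55],
    [0,0,0,0,0,0.02,55],
    [0,0,0,0,0,0.01,55],
    [0,0,0,0,0,0.01,55],
    [0,0,0,0,0,0,55],
    [0,0,0,0,0,0,55],
    [0,0,0,0,0,0,55],
    [0,0,0,0,0,0,55],
    [0,0,0,0,0,0,55]
  ]
}}

```text
time_s: 13.73
ee_pos: [0.5981, -0.2161, 0.0976]
tcp_rot: [-0.26, 3.13, -0.002]
contact_force: [-1.1, -0.2, -4.1]
finger_gap: 0.0657
grasp_force: 69.2
```

>>> {"fn": "arm_command", "kwargs": {
  "commands": [
    [0,0,0,0,0,0.02,55],
    [0,0,0,0,0,0.02,55],
    [0,0,0,0,0,0.02,55],
    [0,0,0,0,0,0.01,55],
    [0,0,0,0,0,0.01,55],
    [0,0,0,0,0,0,55],
    [0,0,0,0,0,0,55],
    [0,0,0,0,0,0,55],
    [0,0,0,0,0,0,55],
    [0,0,0,0,0,0,55]
  ]
}}

```text
time_s: 14.57
ee_pos: [0.598, -0.2161, 0.0952]
tcp_rot: [-0.26, 3.13, -0.002]
contact_force: [0.0, -1.1, -4.2]
finger_gap: 0.0658
grasp_force: 69.2
```

>>> {"fn": "arm_command", "kwargs": {
  "commands": [
    [0,0,0,0,0,0.02,55],
    [0,0,0,0,0,0.02,55],
    [0,0,0,0,0,0.02,55],
    [0,0,0,0,0,0.01,55],
    [0,0,0,0,0,0.01,55],
    [0,0,0,0,0,0,55],
    [0,0,0,0,0,0,55],
    [0,0,0,0,0,0,55],
    [0,0,0,0,0,0,55],
    [0,0,0,0,0,0,55]
  ]
}}

```text
time_s: 15.4
ee_pos: [0.5981, -0.2161, 0.0928]
tcp_rot: [-0.26, 3.13, -0.002]
contact_force: [0.2, 0.4, -3.3]
finger_gap: 0.0659
grasp_force: 69.2
```

>>> {"fn": "arm_command", "kwargs": {
  "commands": [
    [0,0,0,0,0,0.02,55],
    [0,0,0,0,0,0.02,55],
    [0,0,0,0,0,0.02,55],
    [0,0,0,0,0,0.01,55],
    [0,0,0,0,0,0.01,55],
    [0,0,0,0,0,0,55],
    [0,0,0,0,0,0,55],
    [0,0,0,0,0,0,55],
    [0,0,0,0,0,0,55],
    [0,0,0,0,0,0,55]
  ]
}}

```text
time_s: 16.23
ee_pos: [0.598, -0.2162, 0.0923]
tcp_rot: [-0.26, 3.128, -0.003]
contact_force: [-11.2, 2.5, 22.6]
finger_gap: 0.0661
grasp_force: 71.3
```

>>> {"fn": "arm_command", "kwargs": {
  "commands": [
    [0,0,0,0,0,-0.03,55],
    [0,0,0,0,0,-0.02,55],
    [0,0,0,0,0,0,66],
    [0,0,0,0,0,0,70],
    [0,0,0,0,0,0,76],
    [0,0,0,0,0,0,85],
    [0,0,0,0,0,0,85],
    [0,0,0,0,0,0,85],
    [0,0,0,0,0,0,85],
    [0,0,0,0,0,0,85]
  ]
}}

```text
time_s: 17.07
ee_pos: [0.5981, -0.2161, 0.0918]
tcp_rot: [-0.26, 3.13, -0.002]
contact_force: [0.1, 0.9, 1.3]
finger_gap: 0.0848
grasp_force: 0.0
```

>>> {"fn": "arm_command", "kwargs": {
  "commands": [
    [0,0,0,0,0,-0.1,85],
    [0,0,0,0,0,-0.2,85],
    [0,0,0,0,0,-0.3,85],
    [0,0,0,0,0,-0.5,85],
    [0,0,0,0,0,-0.7,85],
    [0,0,0,0,0,-0.7,85],
    [0,0,0,0,0,-0.7,85],
    [0,0,0,0,0,-0.7,85],
    [0,0,0,0,0,-0.5,85],
    [0,0,0,0,0,-0.3,85]
  ]
}}

```text
time_s: 17.9
ee_pos: [0.5984, -0.2161, 0.2359]
tcp_rot: [-0.26, 3.127, -0.004]
contact_force: [-0.1, 0.1, -0.7]
finger_gap: 0.0846
grasp_force: 0.0
```

```bash
python3 - <<'E'
from bench import arm
from h import *
p,R0=cur(arm)
a=snap(arm,'wrist','w4')['img']; b=snap(arm,'side','s4')['img'][190:330,350:460]
cv2.imwrite('pics/c4.png',np.hstack([cv2.resize(a,(480,300)),cv2.resize(b,(236,300),interpolation=2)]))
bm=RO+.0665*ry+.005*rx+.1365*az; print('beaker mouth',bm)
print(proj(load('w2'),[bm]))
d=load('w2'); t=load('top0');s=load('side0')
print(tri(t,(236.25,183.75),d,(588,259)),tri(s,(288.7,159.6),d,(588,259)))
to(p,R0,[.57,.10,.26],RT)
E
```

```text
t 17.9 p [ 0.598 -0.216  0.236] q [-0.346  0.507  0.398  1.456 -0.001 -0.512] F [-0.074  0.102 -0.67 ] gap 0.0846172640915867 gf 0.0
beaker mouth [0.55  0.251 0.137]
[[577.592 267.849]]
(array([0.548, 0.249, 0.148]), np.float64(0.0010252416761460453)) (array([0.548, 0.253, 0.139]), np.float64(0.005301283264510433))
turn [-1.978  9.597  5.536] shift before [-0.807 10.546 -0.833] after [ 3.152 10.02   1.494]
```

View pics/c4.png

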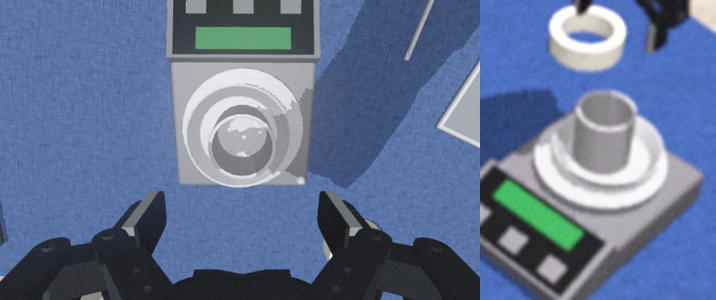

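Holder stands level in the dish and the dish is on the plate. Next, the beaker.

```bash
python3 - <<'E'
from bench import arm
from h import *
p,R0=cur(arm)
print(onz(load('w4'),(322.5,190),.14),tri(load('w4'),(322.5,190),load('s4'),(350+125*110/236,190+110*140/300)))
bm=np.array([.5495,.2505,.142]); w=bm+.06*AX; print(w); to(p,R0,w,RT)
E
```

```text
t 18.0 p [ 0.599 -0.216  0.235] q [-0.346  0.508  0.396  1.454 -0.001 -0.512] F [-0.057 -1.126  0.279] gap 0.0849170231499467 gf 0.0
[ 0.591 -0.216  0.14 ] (array([ 0.592, -0.216,  0.14 ]), np.float64(0.002092760817533956))
[0.586 0.242 0.189]
turn [-1.977  9.594  5.536] shift before [-2.096 15.127  1.493] after [ 2.16  14.737  3.69 ]
```

>>> {"fn": "arm_command", "kwargs": {
  "commands": [
    [0,0,0,-0.13,0.94,0,85],
    [0,0,0,-0.13,0.94,0,85],
    [0,0,0,-0.13,0.94,0,85],
    [0,0,0,-0.13,0.94,0,85],
    [0,0,0,-0.13,0.94,0,85],
    [0,0,0,-0.13,0.94,0,85],
    [0,0,0,-0.13,0.94,0,85],
    [0,0,0,-0.13,0.94,0,85],
    [0,0,0,-0.13,0.94,0,85],
    [0,0,0,-0.13,0.94,0,85]
  ]
}}

```text
time_s: 18.83
ee_pos: [0.5892, 0.07, 0.2315]
tcp_rot: [0.26, -3.131, 0.002]
contact_force: [-0.3, -0.4, -0.2]
finger_gap: 0.0848
grasp_force: 0.0
```

>>> {"fn": "arm_command", "kwargs": {
  "commands": [
    [0,0,0,-0.13,0.95,0.1,85],
    [0,0,0,-0.13,0.95,0.2,85],
    [0,0,0,-0.13,0.95,0.3,85],
    [0,0,0,-0.13,0.95,0.3,85],
    [0,0,0,-0.13,0.95,0.3,85],
    [0,0,0,-0.13,0.95,0.2,85],
    [-0.165,0.8,0.46,0,0,0,85],
    [-0.165,0.8,0.46,0,0,0,85],
    [-0.165,0.8,0.46,0,0,0,85],
    [-0.165,0.8,0.46,0,0,0,85]
  ]
}}

```text
time_s: 19.67
ee_pos: [0.5842, 0.2414, 0.1895]
tcp_rot: [0.052, -2.912, -0.038]
contact_force: [0.2, -0.2, -0.2]
finger_gap: 0.0851
grasp_force: 0.0
```

>>> {"fn": "arm_command", "kwargs": {
  "commands": [
    [-0.165,0.8,0.46,0,0,0,85],
    [-0.165,0.8,0.46,0,0,0,85],
    [-0.165,0.8,0.46,0,0,0,85],
    [-0.165,0.8,0.46,0,0,0,85],
    [-0.165,0.8,0.46,0,0,0,85],
    [-0.165,0.8,0.46,0,0,0,85],
    [-0.165,0.8,0.46,0,0,0,85],
    [-0.165,0.8,0.46,0,0,0,85],
    [0,0,0,0,0,0,85],
    [0,0,0,0,0,0,85]
  ]
}}

```text
time_s: 20.5
ee_pos: [0.5379, 0.2321, 0.1578]
tcp_rot: [-0.3, -2.509, -0.137]
contact_force: [-0.1, -0.0, -0.2]
finger_gap: 0.085
grasp_force: 0.0
```

```bash
cat >> h.py <<'E'
def blob(d,box=None,bright=165):
    "large bright low-saturation blobs"
    g=d['img'].astype(int); m=((g.min(2)>bright)&(g.max(2)-g.min(2)<30)).astype(np.uint8)
    if box: k=np.zeros_like(m);x0,y0,x1,y1=box;k[y0:y1,x0:x1]=1;m&=k
    n,l,st,c=cv2.connectedComponentsWithStats(cv2.morphologyEx(m,cv2.MORPH_OPEN,np.ones((3,3))))
    for i in range(1,n):
        if st[i,4]>250: print('blob',st[i],c[i])
    return m
E
python3 - <<'E'
from bench import arm
from h import *
p,R0=cur(arm)
bm=np.array([.5495,.2505,.142])
d=snap(arm,'wrist','w5'); to(p,R0,bm+.06*AX,RT); to(p,R0,bm-.04*AX,R0)
print(proj(d,[bm,bm-.115*AX])); blob(d)
E
```

```text
t 20.5 p [0.538 0.232 0.158] q [0.247 1.011 0.925 2.035 0.301 0.399] F [-0.137 -0.014 -0.17 ] gap 0.08495931724548296 gf 0.0
turn [0.427 0.798 0.138] shift before [-0.612  0.733 -1.681] after [-0.51   0.687 -1.734]
turn [0. 0. 0.] shift before [-0.426  0.634  1.647] after [-0.426  0.634  1.647]
[[360.832 281.767]
 [341.745 201.241]]
blob [ 526    0  114   74 7517] [587.07  34.12]
blob [   0   99  457   23 4229] [274.258 107.496]
blob [ 314  170  100  193 8126] [357.323 252.742]
blob [221 174  83   4 297] [261.441 175.556]
blob [  7 177  20 111 679] [ 16.61  233.948]
blob [128 237  19  74 566] [137.634 273.968]
blob [ 140  242   51   63 1342] [158.068 271.296]
blob [205 243 108   4 429] [258.406 244.503]
blob [ 203  287   48   67 1557] [224.875 331.188]
blob [215 356  43   9 333] [235.06  360.021]
```

View pics/w5.png

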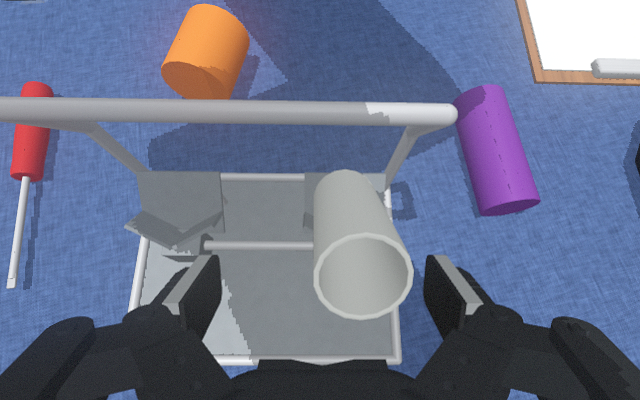

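Mouth is centred at (364,276), close to the prediction (361,282). I shift sideways, finish the tilt where it's reachable, then advance.

>>> {"fn": "arm_command", "kwargs": {
  "commands": [
    [0,0,0,-0.07,0.2,0,85],
    [0,0,0,-0.07,0.2,0,85],
    [0,0,0,-0.07,0.2,0,85],
    [0,0,0,-0.07,0.08,0,85],
    [0.2,0.4,0.07,0,0,0,85],
    [0.2,0.4,0.07,0,0,0,85],
    [0,0,0,0,0,0,85],
    [0,0,0,0,0,0,85],
    [0,0,0,0,0,0,85],
    [0,0,0,0,0,0,85]
  ]
}}

```text
time_s: 21.38
ee_pos: [0.5294, 0.2474, 0.1422]
tcp_rot: [-0.302, -2.476, -0.121]
contact_force: [-0.1, 0.1, -0.3]
finger_gap: 0.0847
grasp_force: 0.0
```

```bash
python3 - <<'E'
from bench import arm
from h import *
p,R0=cur(arm)
bm=np.array([.5495,.2505,.142])+.0016*ry+.003*RT[:,0]
to(p,R0,bm-.04*AX,RT); to(p,R0,bm-.04*AX,R0)
E
```

```text
t 21.3833 p [0.529 0.247 0.142] q [0.269 1.041 0.926 2.036 0.314 0.418] F [-0.127  0.142 -0.326] gap 0.08471929665990198 gf 0.0
turn [0.252 0.344 0.004] shift before [-0.37   0.295  0.963] after [-0.393  0.312  0.948]
turn [0. 0. 0.] shift before [-0.37   0.295  0.963] after [-0.37   0.295  0.963]
```

>>> {"fn": "arm_command", "kwargs": {
  "commands": [
    [0,0,0,-0.19,0.15,0,85],
    [0,0,0,-0.18,0.15,0,85],
    [0,0,0,0,0,0.24,85],
    [0,0,0,0,0,0.24,85],
    [0,0,0,0,0,0.24,85],
    [0,0,0,0,0,0.24,85],
    [0.12,0.17,0,0,0,0,85],
    [0.12,0.17,0,0,0,0,85],
    [0,0,0,0,0,0,85],
    [0,0,0,0,0,0,85]
  ]
}}

```text
time_s: 22.22
ee_pos: [0.5195, 0.2584, 0.1092]
tcp_rot: [-0.294, -2.457, -0.106]
contact_force: [-0.3, -0.8, -0.8]
finger_gap: 0.085
grasp_force: 0.0
```

```bash
python3 - <<'E'
from bench import arm
from h import *
p,R0=cur(arm)
bm=np.array([.5495,.2505,.142])+.0016*ry+.003*RT[:,0]
d=snap(arm,'wrist','w6'); print(proj(d,[bm]));blob(d)
to(p,R0,bm-.04*AX,RT); to(p,R0,bm-.04*AX,R0)
E
```

```text
t 22.2167 p [0.52  0.258 0.109] q [0.289 1.049 0.846 1.968 0.321 0.427] F [-0.268 -0.788 -0.812] gap 0.08503965266606475 gf 0.0
[[322.372 328.611]]
blob [ 542    0   98   68 5767] [594.961  30.932]
blob [   0   66  454   28 6166] [260.724  74.475]
blob [  247   179   148   189 14097] [320.469 278.635]
blob [171 186 100   5 375] [220.883 187.909]
blob [377 203   9  80 360] [381.264 240.556]
blob [ 69 269  20  49 449] [ 78.432 293.379]
blob [  83  276   73   51 1875] [111.499 302.082]
turn [0.049 0.064 0.004] shift before [-0.023  0.034 -0.166] after [-0.023  0.033 -0.166]
turn [0. 0. 0.] shift before [-0.023  0.034 -0.166] after [-0.023  0.034 -0.166]
```

>>> {"fn": "arm_command", "kwargs": {
  "commands": [
    [0,0,0,0,0,-0.16,80],
    [0,0,0,0,0,0,60],
    [0,0,0,0,0,0,45],
    [0,0,0,0,0,0,42],
    [0,0,0,0,0,0,42],
    [0,0,0,0,0,0,42],
    [0,0,0,0,0,0,42],
    [0,0,0,0,0,0,42],
    [0,0,0,0,0,0,42],
    [0,0,0,0,0,0,42]
  ]
}}

```text
time_s: 23.1
ee_pos: [0.5224, 0.2573, 0.114]
tcp_rot: [-0.294, -2.458, -0.107]
contact_force: [4.6, -1.6, 5.3]
finger_gap: 0.0495
grasp_force: 62.4
```

>>> {"fn": "arm_command", "kwargs": {
  "commands": [
    [0,0,0,0,0,-0.1,42],
    [0,0,0,0,0,-0.2,42],
    [0,0,0,0,0,-0.3,42],
    [0,0,0,0,0,-0.3,42],
    [0,0,0,0,0,-0.3,42],
    [0,0,0,0,0,0,42],
    [0,0,0,0,0,0,42],
    [0,0,0,0,0,0,42],
    [0,0,0,0,0,0,42],
    [0,0,0,0,0,0,42]
  ]
}}

```text
time_s: 23.93
ee_pos: [0.5302, 0.2497, 0.134]
tcp_rot: [-0.299, -2.471, -0.115]
contact_force: [0.6, 0.6, -0.8]
finger_gap: 0.0495
grasp_force: 62.1
```

>>> {"fn": "arm_command", "kwargs": {
  "commands": [
    [0,0,0,0.15,0,0,42],
    [0,-0.2,0,0.1,0,-0.2,42],
    [0,-0.2,0,0.1,0,-0.3,42],
    [0,-0.2,0,0.1,0,-0.3,42],
    [0,-0.2,0,0.1,0,-0.3,42],
    [0,-0.2,0,0.1,0,-0.3,42],
    [0,-0.2,0,0.1,0,-0.3,42],
    [0,0,0,0,0,0,42],
    [0,0,0,0,0,0,42],
    [0,0,0,0,0,0,42]
  ]
}}

```text
time_s: 24.77
ee_pos: [0.5357, 0.2453, 0.185]
tcp_rot: [-0.312, -2.559, -0.109]
contact_force: [0.6, -0.0, -1.9]
finger_gap: 0.0494
grasp_force: 62.1
```

```bash
python3 - <<'E'
from bench import arm
from h import *
p,R0=cur(arm); ez=np.array([0,0,1.])
Rg=R.from_rotvec([-0.294,-2.458,-0.107]).as_matrix()
ab=Rg.T@AX; print('beaker axis in tool',ab)
# bottom centre now
print('bottom',p+R0@ab*(-.075))
u=p+[.03,-.10,.10]; to(p,R0,u,down(SY)); to(u,down(SY),[.592,-.216,.26],down(SY))
E
```

```text
t 24.7667 p [0.536 0.245 0.185] q [0.279 0.964 0.931 2.036 0.283 0.45 ] F [ 0.62  -0.047 -1.855] gap 0.04936573712140085 gf 62.090240120887756
beaker axis in tool [-0.006  0.004 -1.   ]
bottom [0.496 0.256 0.122]
turn [ 1.854 -7.965 -5.699] shift before [ 0.306 -2.945 -3.802] after [-0.435 -3.453 -3.333]
turn [0. 0. 0.] shift before [  1.125 -12.024   0.833] after [  1.125 -12.024   0.833]
```

>>> {"fn": "arm_command", "kwargs": {
  "commands": [
    [0.17,-0.725,-0.52,0,0,0,42],
    [0.17,-0.725,-0.52,0,0,0,42],
    [0.17,-0.725,-0.52,0,0,0,42],
    [0.17,-0.725,-0.52,0,0,0,42],
    [0.17,-0.725,-0.52,0,0,0,42],
    [0.17,-0.725,-0.52,0,0,0,42],
    [0.17,-0.725,-0.52,0,0,0,42],
    [0.17,-0.725,-0.52,0,0,0,42],
    [0.17,-0.725,-0.52,0,0,0,42],
    [0.17,-0.725,-0.52,0,0,0,42]
  ]
}}

```text
time_s: 25.6
ee_pos: [0.5354, 0.2453, 0.1845]
tcp_rot: [0.206, -3.086, -0.01]
contact_force: [0.7, 0.8, -0.9]
finger_gap: 0.0498
grasp_force: 62.1
```

>>> {"fn": "arm_command", "kwargs": {
  "commands": [
    [0.17,-0.725,-0.52,0,0,-0.5,42],
    [0,0,0,0,0,-0.7,42],
    [0,0,0,0,0,-0.7,42],
    [0,0,0,0,0,-0.6,42],
    [0,0,0,0.05,-0.9,0,42],
    [0,0,0,0.05,-0.9,0,42],
    [0,0,0,0.05,-0.9,0,42],
    [0,0,0,0.05,-0.9,0,42],
    [0,0,0,0.05,-0.9,0,42],
    [0,0,0,0.05,-0.9,0,42]
  ]
}}

```text
time_s: 26.43
ee_pos: [0.5543, 0.0829, 0.2595]
tcp_rot: [0.263, -3.13, 0.001]
contact_force: [0.8, 0.5, -1.0]
finger_gap: 0.0494
grasp_force: 62.3
```

>>> {"fn": "arm_command", "kwargs": {
  "commands": [
    [0,0,0,0.05,-0.9,0,42],
    [0,0,0,0.05,-0.9,0,42],
    [0,0,0,0.05,-0.9,0,42],
    [0,0,0,0.05,-0.9,0,42],
    [0,0,0,0.05,-0.9,0,42],
    [0,0,0,0.05,-0.9,0,42],
    [0,0,0,0,-0.7,0,42],
    [0,0,0,0,0,0,42],
    [0,0,0,0,0,0,42],
    [0,0,0,0,0,0,42]
  ]
}}

```text
time_s: 27.27
ee_pos: [0.5761, -0.0975, 0.2598]
tcp_rot: [-0.263, 3.13, -0.0]
contact_force: [-0.1, -0.3, 0.2]
finger_gap: 0.0494
grasp_force: 62.3
```

```bash
python3 - <<'E'
from bench import arm
from h import *
p,R0=cur(arm); print('beaker axis',R0@[-.006,.004,-1])
w=snap(arm,'wrist','w7');s=snap(arm,'side','s7');t=snap(arm,'top','t7')
to(p,R0,[.592,-.216,.26],down(SY))
a=cv2.resize(w['img'],(480,300)); b=s['img'][140:310,330:480]
cv2.imwrite('pics/c7.png',np.hstack([a,cv2.resize(b,(265,300),interpolation=2)]))
# numeric look at rows of the side image: low-sat pixels
g=w['img'].astype(int)
blob(w,(150,150,500,400)); 
E
```

```text
t 27.2667 p [ 0.576 -0.097  0.26 ] q [-0.168  0.393  0.283  1.461 -0.    -0.335] F [-0.082 -0.25   0.218] gap 0.049353972485657045 gf 62.31096111238003
beaker axis [0.005 0.005 1.   ]
turn [-0.001  0.002  0.022] shift before [ 0.136 -3.985 -0.005] after [ 0.13  -3.985 -0.005]
blob [ 150  150  127   92 6486] [222.432 195.857]
blob [273 150  16  59 471] [283.425 180.713]
blob [ 252  257  142  102 2155] [322.667 297.988]
blob [162 391  36   9 255] [178.671 395.698]
```

>>> {"fn": "arm_command", "kwargs": {
  "commands": [
    [0,0,0,0.03,-0.6,0,42],
    [0,0,0,0.03,-0.8,0,42],
    [0,0,0,0.03,-0.8,0,42],
    [0,0,0,0.03,-0.8,0,42],
    [0,0,0,0,-0.6,0,42],
    [0,0,0,0,-0.3,0,42],
    [0,0,0,0,-0.08,0,42],
    [0,0,0,0,0,0,42],
    [0,0,0,0,0,0,42],
    [0,0,0,0,0,0,42]
  ]
}}

```text
time_s: 28.25
ee_pos: [0.5928, -0.2149, 0.2608]
tcp_rot: [-0.265, 3.129, -0.001]
contact_force: [0.5, 0.2, -1.3]
finger_gap: 0.0492
grasp_force: 62.4
```

```bash
python3 - <<'E'
from bench import arm
from h import *
p,R0=cur(arm)
w=snap(arm,'wrist','w8');s=snap(arm,'side','s8')
w4=load('w4');s4=load('s4')
c=lambda d,x,y,k:cv2.resize(d['img'][y:y+int(300/k),x:x+int(400/k)],(400,300),interpolation=cv2.INTER_CUBIC)
cv2.imwrite('pics/c8.png',np.vstack([np.hstack([c(w4,222,80,2),c(s4,340,175,2.5)]),np.hstack([c(w,222,180,2),c(s,340,140,2.5)])]))
E
```

```text
t 28.25 p [ 0.593 -0.215  0.261] q [-0.348  0.502  0.452  1.519  0.    -0.517] F [ 0.471  0.25  -1.324] gap 0.049219899583627935 gf 62.36350558698177
```

View pics/c8.png

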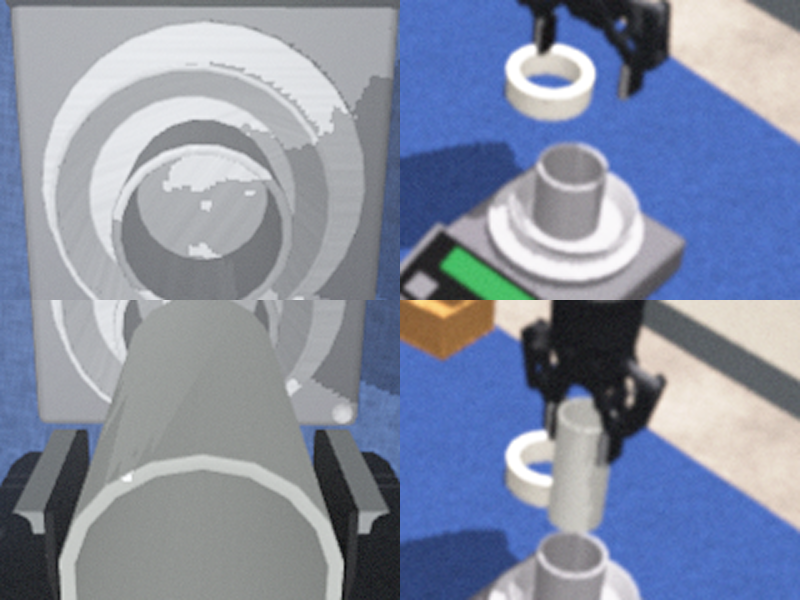

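Top tiles: holder rim centre is at (323,194) in the wrist image and (408.6,241.8) in the side image. Bottom tiles: beaker upright in the grip, bottom centre at side (410,225.6) and mouth top edge at wrist row 258. Now I compute the alignment.

```bash
python3 - <<'E'
from h import *
w4=load('w4');s4=load('s4');w8=load('w8');s8=load('s8')
h=tri(w4,(323,194),s4,(408.6,241.8)); print('rim',h, onz(w4,(323,194),.1395), onz(s4,(408.6,241.8),.1395))
print('rim back edge', onz(w4,(323,153),.14))
b=(340+175/2.5,140+214/2.5)
for z in (.175,.18,.185,.19,.195): print(z,onz(s8,b,z), proj(w8,[onz(s8,b,z)+[0,0,.115]]))
print('mouth',tri(w8,(322.7,323),s8,(340+183/2.5,140+115/2.5)))
# wrist prediction of mouth outer top edge row for tool-axis-aligned beaker
p=np.array([.593,-.215,.261])
for dx in (-.004,0,.004):
  for h in(.035,.045):
    c=p+[dx,0,h]; th=np.linspace(0,6.28,60); P=proj(w8,c+.025*np.stack([np.cos(th),np.sin(th),0*th],1)); print(dx,h,P.min(0),P.max(0))
E
```

```text
rim (array([ 0.596, -0.215,  0.135]), np.float64(0.0009232597565846268)) [ 0.594 -0.215  0.14 ] [ 0.593 -0.218  0.14 ]
rim back edge [ 0.565 -0.22   0.14 ]
0.175 [ 0.604 -0.206  0.175] [[336.522 325.332]]
0.18 [ 0.6  -0.21  0.18] [[328.234 322.472]]
0.185 [ 0.596 -0.214  0.185] [[319.099 319.319]]
0.19 [ 0.591 -0.218  0.19 ] [[308.981 315.824]]
0.195 [ 0.587 -0.222  0.195] [[297.712 311.931]]
mouth (array([ 0.596, -0.212,  0.298]), np.float64(0.004754632266802338))
-0.004 0.035 [249.15  230.704] [389.432 353.965]
-0.004 0.045 [242.982 242.904] [395.105 374.444]
0 0.035 [247.92  241.519] [386.929 362.54 ]
0 0.045 [241.711 254.553] [392.336 383.495]
0.004 0.035 [246.714 252.13 ] [384.47  370.967]
0.004 0.045 [240.467 265.96 ] [389.62  392.377]
```

Beaker axis sits about 4 mm beyond the holder axis, so I shift it back and lower the mouth of the fit gently.

>>> {"fn": "arm_command", "kwargs": {
  "commands": [
    [0,0,0,0.12,-0.03,0,42],
    [0,0,0,0,0,0.3,42],
    [0,0,0,0,0,0.4,42],
    [0,0,0,0,0,0.3,42],
    [0,0,0,0,0,0.2,42],
    [0,0,0,0,0,0.1,42],
    [0,0,0,0,0,0.1,42],
    [0,0,0,0,0,0.05,42],
    [0,0,0,0,0,0,42],
    [0,0,0,0,0,0,42]
  ]
}}

```text
time_s: 29.18
ee_pos: [0.5895, -0.2177, 0.2174]
tcp_rot: [-0.263, 3.129, -0.001]
contact_force: [-0.1, -0.3, -0.5]
finger_gap: 0.0496
grasp_force: 62.4
```

>>> {"fn": "arm_command", "kwargs": {
  "commands": [
    [0,0,0,0,0,0.04,42],
    [0,0,0,0,0,0.04,42],
    [0,0,0,0,0,0.04,42],
    [0,0,0,0,0,0.04,42],
    [0,0,0,0,0,0.04,42],
    [0,0,0,0,0,0.04,42],
    [0,0,0,0,0,0,42],
    [0,0,0,0,0,0,42],
    [0,0,0,0,0,0,42],
    [0,0,0,0,0,0,42]
  ]
}}

```text
time_s: 30.02
ee_pos: [0.5895, -0.2176, 0.2098]
tcp_rot: [-0.263, 3.129, -0.001]
contact_force: [1.2, 0.8, 0.2]
finger_gap: 0.0496
grasp_force: 62.8
```

>>> {"fn": "arm_command", "kwargs": {
  "commands": [
    [0,0,0,0,0.03,0.05,42],
    [0,0,0,0,0,0.06,42],
    [0,0,0,0,0,0.06,42],
    [0,0,0,0,0,0.06,42],
    [0,0,0,0,0,0.06,42],
    [0,0,0,0,0,0.06,42],
    [0,0,0,0,0,0.05,42],
    [0,0,0,0,0,0,42],
    [0,0,0,0,0,0,42],
    [0,0,0,0,0,0,42]
  ]
}}

```text
time_s: 30.85
ee_pos: [0.5891, -0.2167, 0.1978]
tcp_rot: [-0.263, 3.13, -0.001]
contact_force: [1.5, 0.9, -2.6]
finger_gap: 0.05
grasp_force: 62.7
```

>>> {"fn": "arm_command", "kwargs": {
  "commands": [
    [0,0,0,0,0,0.1,42],
    [0,0,0,0,0,0.1,42],
    [0,0,0,0,0,0.1,42],
    [0,0,0,0,0,0.1,42],
    [0,0,0,0,0,0.1,42],
    [0,0,0,0,0,0.1,42],
    [0,0,0,0,0,0.1,42],
    [0,0,0,0,0,0,42],
    [0,0,0,0,0,0,42],
    [0,0,0,0,0,0,42]
  ]
}}

```text
time_s: 31.68
ee_pos: [0.5892, -0.2167, 0.1769]
tcp_rot: [-0.263, 3.129, -0.001]
contact_force: [1.5, -0.4, -0.5]
finger_gap: 0.0497
grasp_force: 62.7
```

>>> {"fn": "arm_command", "kwargs": {
  "commands": [
    [0,0,0,-0.04,0,0.05,42],
    [0,0,0,0,0,0.05,42],
    [0,0,0,0,0,0.05,42],
    [0,0,0,0,0,0.05,42],
    [0,0,0,0,0,0.05,42],
    [0,0,0,0,0,0.05,42],
    [0,0,0,0,0,0.03,42],
    [0,0,0,0,0,0.03,42],
    [0,0,0,0,0,0,42],
    [0,0,0,0,0,0,42]
  ]
}}

```text
time_s: 32.52
ee_pos: [0.5905, -0.2165, 0.1661]
tcp_rot: [-0.263, 3.129, -0.001]
contact_force: [0.5, 0.0, -1.2]
finger_gap: 0.0501
grasp_force: 62.7
```

>>> {"fn": "arm_command", "kwargs": {
  "commands": [
    [0,0,0,0,0,0.02,42],
    [0,0,0,0,0,0.02,42],
    [0,0,0,0,0,0.02,42],
    [0,0,0,0,0,0.02,42],
    [0,0,0,0,0,0,42],
    [0,0,0,0,0,0,42],
    [0,0,0,0,0,0,42],
    [0,0,0,0,0,0,42],
    [0,0,0,0,0,0,42],
    [0,0,0,0,0,0,42]
  ]
}}

```text
time_s: 33.35
ee_pos: [0.5905, -0.2165, 0.1637]
tcp_rot: [-0.263, 3.129, -0.001]
contact_force: [-0.2, -0.4, -0.5]
finger_gap: 0.0497
grasp_force: 62.7
```

>>> {"fn": "arm_command", "kwargs": {
  "commands": [
    [0,0,0,0,0,0.02,42],
    [0,0,0,0,0,0.02,42],
    [0,0,0,0,0,0.02,42],
    [0,0,0,0,0,0.02,42],
    [0,0,0,0,0,0,42],
    [0,0,0,0,0,0,42],
    [0,0,0,0,0,0,42],
    [0,0,0,0,0,0,42],
    [0,0,0,0,0,0,42],
    [0,0,0,0,0,0,42]
  ]
}}

```text
time_s: 34.18
ee_pos: [0.5905, -0.2165, 0.1613]
tcp_rot: [-0.263, 3.129, -0.001]
contact_force: [0.0, -0.3, -0.4]
finger_gap: 0.0495
grasp_force: 62.7
```

>>> {"fn": "arm_command", "kwargs": {
  "commands": [
    [0,0,0,0,0,0.02,42],
    [0,0,0,0,0,0.02,42],
    [0,0,0,0,0,0.02,42],
    [0,0,0,0,0,0,42],
    [0,0,0,0,0,0,42],
    [0,0,0,0,0,0,42],
    [0,0,0,0,0,0,42],
    [0,0,0,0,0,0,42],
    [0,0,0,0,0,0,42],
    [0,0,0,0,0,0,42]
  ]
}}

```text
time_s: 35.02
ee_pos: [0.5905, -0.2166, 0.1595]
tcp_rot: [-0.263, 3.129, -0.001]
contact_force: [-0.3, -0.2, -1.2]
finger_gap: 0.0499
grasp_force: 62.7
```

>>> {"fn": "arm_command", "kwargs": {
  "commands": [
    [0,0,0,0,0,0.02,42],
    [0,0,0,0,0,0.02,42],
    [0,0,0,0,0,0.02,42],
    [0,0,0,0,0,0,42],
    [0,0,0,0,0,0,42],
    [0,0,0,0,0,0,42],
    [0,0,0,0,0,0,42],
    [0,0,0,0,0,0,42],
    [0,0,0,0,0,0,42],
    [0,0,0,0,0,0,42]
  ]
}}

```text
time_s: 35.85
ee_pos: [0.5905, -0.2165, 0.1577]
tcp_rot: [-0.263, 3.129, -0.001]
contact_force: [-0.6, 0.0, -1.7]
finger_gap: 0.0499
grasp_force: 62.7
```

>>> {"fn": "arm_command", "kwargs": {
  "commands": [
    [0,0,0,0,0,0.02,42],
    [0,0,0,0,0,0.02,42],
    [0,0,0,0,0,0.02,42],
    [0,0,0,0,0,0,42],
    [0,0,0,0,0,0,42],
    [0,0,0,0,0,0,42],
    [0,0,0,0,0,0,42],
    [0,0,0,0,0,0,42],
    [0,0,0,0,0,0,42],
    [0,0,0,0,0,0,42]
  ]
}}

```text
time_s: 36.68
ee_pos: [0.5907, -0.2166, 0.1567]
tcp_rot: [-0.263, 3.128, -0.002]
contact_force: [-3.4, 0.4, 9.1]
finger_gap: 0.0493
grasp_force: 63.6
```

Contact at the expected floor height, so release.

>>> {"fn": "arm_command", "kwargs": {
  "commands": [
    [0,0,0,0,0,-0.02,42],
    [0,0,0,0,0,0,50],
    [0,0,0,0,0,0,55],
    [0,0,0,0,0,0,62],
    [0,0,0,0,0,0,75],
    [0,0,0,0,0,0,80],
    [0,0,0,0,0,0,80],
    [0,0,0,0,0,0,80],
    [0,0,0,0,0,-0.1,80],
    [0,0,0,0,0,-0.2,80]
  ]
}}

```text
time_s: 37.52
ee_pos: [0.5901, -0.2164, 0.1652]
tcp_rot: [-0.263, 3.13, -0.0]
contact_force: [0.4, 0.0, -0.0]
finger_gap: 0.0802
grasp_force: 0.0
```

>>> {"fn": "arm_command", "kwargs": {
  "commands": [
    [0,0,0,0,0,-0.4,80],
    [0,0,0,0,0,-0.6,80],
    [0,0,0,0,0,-0.8,80],
    [0,0,0,0,0,-0.8,80],
    [0,0,0,0,0,-0.4,80],
    [0,0,0,0.7,0,0,0],
    [0,0,0,0.8,0,0,0],
    [0,0,0,0.8,0,0,0],
    [0,0,0,0.8,0,0,0],
    [0,0,0,0.6,0,0,0]
  ]
}}

```text
time_s: 38.35
ee_pos: [0.4794, -0.2352, 0.2561]
tcp_rot: [-0.263, 3.129, -0.002]
contact_force: [0.4, 0.5, 0.2]
finger_gap: 0.0195
grasp_force: 0.0
```

```bash
python3 - <<'E'
from bench import arm
from h import *
p,R0=cur(arm); 
w=snap(arm,'wrist','w9');s=snap(arm,'side','s9')
sx=np.array([np.cos(SY),np.sin(SY),0]);sy=np.array([-np.sin(SY),np.cos(SY),0]); n=-.342*sx+.94*az
# beaker mouth should be at z=.0815+.115=.1965
print('beaker mouth expected px side',proj(s,[[.594,-.216,.1965],[.594,-.216,.14]]))
# keys in wrist: grey blobs in dark panel
g=w['img'].astype(int); m=((g.max(2)-g.min(2)<25)&(g.min(2)>95)).astype(np.uint8)
K=np.array([.4528,-.2399,.0411]); print('proj keys',proj(w,[K,K+.055*sy,K-.055*sy]))
n_,l,st,c=cv2.connectedComponentsWithStats(m)
for i in range(1,n_):
    if 150<st[i,4]<4000: print(st[i],c[i])
T=frame(-n,sy); to(p,R0,K+.05*n,T); to(K+.05*n,T,K,T)
# side: white beaker blob
blob(s,(370,150,450,290),150)
E
```

```text
t 38.35 p [ 0.479 -0.235  0.256] q [-0.456  0.28   0.115  1.404 -0.    -0.624] F [0.385 0.547 0.153] gap 0.019491226276882115 gf 0.0
beaker mouth expected px side [[410.524 222.535]
 [408.285 240.943]]
proj keys [[320.586 140.865]
 [373.928 141.049]
 [267.242 140.697]]
[509 105  42  87 547] [529.706 147.214]
[257 131  25  22 535] [269.245 141.536]
[311 131  24  22 528] [322.5 141.5]
[365 131  24  22 525] [376.48 141.56]
[   0  216   33  176 1129] [ 13.894 307.696]
turn [-0.014 -4.974  0.025] shift before [1.479 0.    5.596] after [ 3.295 -0.009  4.759]
turn [0. 0. 0.] shift before [0.    0.    1.667] after [0.    0.    1.667]
blob [ 402  150   48   46 1013] [431.404 171.846]
blob [ 370  193   80   97 3009] [409.032 253.531]
```

Wrist measurement puts the middle key at (322.5,141.5), matching the estimate. Moving to 50 mm off the tare key, fingers shut, tilted 20°.

>>> {"fn": "arm_command", "kwargs": {
  "commands": [
    [0,0,0,0.3,0,0.8,0],
    [0,0,0,0.3,0,0.8,0],
    [0,0,0,0.3,0,0.8,0],
    [0,0,0,0.3,0,0.8,0],
    [0,0,0,0.28,0,0.8,0],
    [0,-0.99,0,0,0,0,0],
    [0,-0.99,0,0,0,0,0],
    [0,-1,0,0,0,0,0],
    [0,-1,0,0,0,0,0],
    [0,-0.99,0,0,0,0,0]
  ]
}}

```text
time_s: 39.28
ee_pos: [0.4382, -0.2427, 0.1362]
tcp_rot: [-0.235, 2.78, 0.039]
contact_force: [-0.6, 0.3, -0.3]
finger_gap: -0.0
grasp_force: 0.0
```

```bash
python3 - <<'E'
from bench import arm
from h import *
p,R0=cur(arm); w=snap(arm,'wrist','w10'); s=snap(arm,'side','s10')
sx=np.array([np.cos(SY),np.sin(SY),0]);sy=np.array([-np.sin(SY),np.cos(SY),0]); n=-.342*sx+.94*az
K=np.array([.4528,-.2399,.0411]);T=frame(-n,sy); to(p,R0,K+.01*n,T)
print('proj',proj(w,[K,K+.055*sy,K-.055*sy]))
g=w['img'].astype(int); m=((g.max(2)-g.min(2)<25)&(g.min(2)>95)).astype(np.uint8)
n_,l,st,c=cv2.connectedComponentsWithStats(m)
for i in range(1,n_):
    if 250<st[i,4]<6000: print(st[i],c[i])
gs=s['img'].astype(int)
for x in (405,410,415): print(x,[int(gs[y,x].mean()) for y in range(180,262,2)])
E
```

```text
t 39.2833 p [ 0.438 -0.243  0.136] q [-0.667  0.047 -0.536  0.745  0.258 -0.804] F [-0.559  0.258 -0.292] gap -3.9697628351802986e-05 gf 0.0
turn [-0.014  0.052  0.04 ] shift before [0.629 0.017 2.813] after [0.619 0.013 2.815]
proj [[320.457 173.916]
 [398.593 174.243]
 [242.279 173.603]]
[570 137  70  82 827] [606.394 178.88 ]
[ 227  160   37   31 1088] [245.076 174.92 ]
[ 307  160   35   32 1098] [323.713 175.55 ]
[ 384  161   37   31 1084] [402.115 175.965]
[326 242  16  50 573] [332.745 264.098]
[ 592  242   48   57 1503] [622.423 273.255]
[315 332  15  33 371] [322.296 350.094]
[  0 390  34  10 274] [ 13.953 394.672]
405 [130, 128, 130, 130, 131, 126, 167, 255, 253, 201, 198, 194, 187, 147, 131, 242, 255, 236, 234, 226, 199, 201, 198, 206, 239, 216, 178, 187, 188, 190, 189, 190, 191, 192, 207, 222, 152, 150, 146, 150, 153]
410 [128, 135, 129, 129, 127, 127, 125, 185, 255, 255, 211, 173, 167, 178, 242, 255, 252, 213, 241, 225, 195, 195, 194, 192, 216, 247, 200, 197, 199, 197, 201, 200, 199, 202, 207, 225, 174, 153, 148, 150, 154]
415 [130, 131, 129, 130, 131, 131, 127, 128, 131, 215, 255, 255, 255, 255, 254, 226, 187, 176, 187, 236, 195, 176, 176, 175, 230, 235, 199, 200, 196, 197, 198, 198, 196, 194, 214, 215, 155, 156, 151, 153, 153]
```

The side profile shows the beaker's front lip at row ~230 and the holder's rim at ~250, both where a fully seated beaker should be. Approaching the key.

>>> {"fn": "arm_command", "kwargs": {
  "commands": [
    [0,0,0,0.31,0.01,0,0],
    [0,0.05,0.04,0.31,0.01,0.2,0],
    [0,0,0,0,0,0.5,0],
    [0,0,0,0,0,0.6,0],
    [0,0,0,0,0,0.6,0],
    [0,0,0,0,0,0.4,0],
    [0,0,0,0,0,0.3,0],
    [0,0,0,0,0,0.2,0],
    [0,0,0,0,0,0,0],
    [0,0,0,0,0,0,0]
  ]
}}

```text
time_s: 40.22
ee_pos: [0.448, -0.2401, 0.0499]
tcp_rot: [-0.231, 2.789, 0.041]
contact_force: [-1.1, 0.3, -0.2]
finger_gap: -0.0002
grasp_force: 0.0
```

>>> {"fn": "arm_command", "kwargs": {
  "commands": [
    [0,0,0,0,0,0.04,0],
    [0,0,0,0,0,0.04,0],
    [0,0,0,0,0,0.04,0],
    [0,0,0,0,0,0.02,0],
    [0,0,0,0,0,0.02,0],
    [0,0,0,0,0,0,0],
    [0,0,0,0,0,0,0],
    [0,0,0,0,0,0,0],
    [0,0,0,0,0,0,0],
    [0,0,0,0,0,0,0]
  ]
}}

```text
time_s: 41.05
ee_pos: [0.4496, -0.2399, 0.0454]
tcp_rot: [-0.231, 2.788, 0.04]
contact_force: [-0.4, -0.4, -0.7]
finger_gap: -0.0004
grasp_force: 0.0
```

```bash
python3 - <<'E'
from bench import arm
from h import *
p,R0=cur(arm)
sx=np.array([np.cos(SY),np.sin(SY),0]);sy=np.array([-np.sin(SY),np.cos(SY),0]); n=-.342*sx+.94*az
K=np.array([.4528,-.2399,.0411]);T=frame(-n,sy); to(p,R0,K,T)
E
```

```text
t 41.05 p [ 0.45  -0.24   0.045] q [-0.642  0.169 -0.659  0.5    0.247 -0.777] F [-0.417 -0.446 -0.747] gap -0.0004073611888129199 gf 0.0
turn [-0.002 -0.06  -0.013] shift before [-0.051 -0.017  0.169] after [-0.051 -0.018  0.17 ]
```

>>> {"fn": "arm_command", "kwargs": {
  "commands": [
    [0,0,0,-0.04,0,0.02,0],
    [0,0,0,0,0,0.02,0],
    [0,0,0,0,0,0.02,0],
    [0,0,0,0,0,0.01,0],
    [0,0,0,0,0,0,0],
    [0,0,0,0,0,0,0],
    [0,0,0,0,0,0,0],
    [0,0,0,0,0,0,0],
    [0,0,0,0,0,0,0],
    [0,0,0,0,0,0,0]
  ]
}}

```text
time_s: 41.88
ee_pos: [0.4514, -0.2396, 0.0438]
tcp_rot: [-0.231, 2.788, 0.04]
contact_force: [-0.1, 0.1, -0.5]
finger_gap: 0.0003
grasp_force: 0.0
```

>>> {"fn": "arm_command", "kwargs": {
  "commands": [
    [0,0,0,0,0,0.01,0],
    [0,0,0,0,0,0.01,0],
    [0,0,0,0,0,0.01,0],
    [0,0,0,0,0,0.01,0],
    [0,0,0,0,0,0,0],
    [0,0,0,0,0,0,0],
    [0,0,0,0,0,0,0],
    [0,0,0,0,0,0,0],
    [0,0,0,0,0,0,0],
    [0,0,0,0,0,0,0]
  ]
}}

```text
time_s: 42.72
ee_pos: [0.4518, -0.2395, 0.0427]
tcp_rot: [-0.231, 2.788, 0.04]
contact_force: [-0.0, 0.1, -0.0]
finger_gap: 0.0001
grasp_force: 0.0
```

>>> {"fn": "arm_command", "kwargs": {
  "commands": [
    [0,0,0,0,0,0.01,0],
    [0,0,0,0,0,0.01,0],
    [0,0,0,0,0,0.01,0],
    [0,0,0,0,0,0.01,0],
    [0,0,0,0,0,0,0],
    [0,0,0,0,0,0,0],
    [0,0,0,0,0,0,0],
    [0,0,0,0,0,0,0],
    [0,0,0,0,0,0,0],
    [0,0,0,0,0,0,0]
  ]
}}

```text
time_s: 43.55
ee_pos: [0.4522, -0.2395, 0.0415]
tcp_rot: [-0.231, 2.788, 0.04]
contact_force: [-0.6, 0.9, 1.3]
finger_gap: -0.0001
grasp_force: 0.8
```

>>> {"fn": "arm_command", "kwargs": {
  "commands": [
    [0,0,0,0,0,0.01,0],
    [0,0,0,0,0,0.01,0],
    [0,0,0,0,0,0.01,0],
    [0,0,0,0,0,0,0],
    [0,0,0,0,0,0,0],
    [0,0,0,0,0,0,0],
    [0,0,0,0,0,0,0],
    [0,0,0,0,0,0,0],
    [0,0,0,0,0,0,0],
    [0,0,0,0,0,0,0]
  ]
}}

```text
time_s: 44.38
ee_pos: [0.4525, -0.2394, 0.0407]
tcp_rot: [-0.231, 2.788, 0.04]
contact_force: [-3.3, 0.0, 5.3]
finger_gap: 0.0001
grasp_force: 2.9
```

```bash
python3 - <<'E'
from bench import arm
from h import *
sx=np.array([np.cos(SY),np.sin(SY),0]); n=-.342*sx+.94*az
F=[]
for i in range(6):
    arm.get_image('wrist'); F.append(np.array(arm.state()['contact_force'])@n)
print(np.round(F,2),np.mean(F))
E
```

```text
[4.41 5.82 6.22 5.11 5.77 4.93] 5.3766144664012145
```

Mean 5.4 N, above the 3.5 N needed to register and below the 6 N bottom. Retreat.

>>> {"fn": "arm_command", "kwargs": {
  "commands": [
    [0,0,0,0,0,-0.05,0],
    [0,0,0,0,0,-0.1,0],
    [0,0,0,0,0,-0.3,0],
    [0,0,0,0,0,-0.6,0],
    [0,0,0,0,0,-0.8,0],
    [0,0,0,0,0,-0.8,0],
    [0,0,0,0,0,-0.8,0],
    [0,0,0,0,0,-0.6,0],
    [0,0,0,0,0,-0.3,0],
    [0,0,0,0,0,0,0]
  ]
}}

```text
time_s: 45.52
ee_pos: [0.4093, -0.2475, 0.1656]
tcp_rot: [-0.23, 2.786, 0.037]
contact_force: [0.5, -0.2, 0.7]
finger_gap: 0.0001
grasp_force: 0.0
```

```bash
python3 - <<'E'
from bench import arm
from h import *
cur(arm); s=snap(arm,'side','s11'); a=load('s10')
print(np.abs(s['img'][195:290,375:445].astype(int)-a['img'][195:290,375:445]).mean())
gs=s['img'].astype(int)
for x in (405,410): print(x,[int(gs[y,x].mean()) for y in range(205,262,2)])
print(arm.job_done())
E
```

```text
t 45.5167 p [ 0.409 -0.247  0.166] q [-0.717 -0.012 -0.513  0.841  0.264 -0.851] F [ 0.457 -0.194  0.658] gap 9.76999916564245e-05 gf 0.0
2.403859649122807
405 [173, 131, 176, 255, 253, 224, 240, 205, 202, 200, 194, 226, 238, 187, 184, 189, 185, 188, 192, 192, 193, 192, 225, 182, 145, 147, 152, 149, 147]
410 [171, 204, 255, 255, 232, 224, 244, 197, 199, 197, 195, 197, 244, 230, 200, 198, 199, 200, 201, 198, 200, 198, 219, 208, 155, 152, 150, 152, 154]
the job is handed in; nothing more can be done
None
```

I handed the job in at about 45.5 s: the steel holder stands in the drip dish, the beaker is fully down inside it, and the middle (tare) key was pressed with about 5.4 N (it registers at about 3.5 N), with the arm clear afterwards; I did not see the verdict.

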